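# Tidy the drawing table: every tool back in its own holder

### The arm

A 6-joint arm with a two-finger parallel gripper is mounted at the origin on the work surface. World frame = base frame: x ahead of the robot, y to its left, z up, the work surface at z = 0. Lengths are in mm, angles in rad, forces in N, time in s.
With the tool pointing down it reaches from about 350 to 975 mm from the base axis. Payload 7.1 kg.
Tool frame: the origin (TCP) lies midway between the tips of the shut fingers; the grasp point (between the pads) lies pinch_z behind it (pinch_z is the distance from the TCP to the grasp point, in mm); z points along the fingers, y is the line along which they close (so a half turn about z gives the same grasp; the last joint's range is limited). The gripper opens to 88 mm and grips with 3 to 60 N. Pads are 20 mm wide; open, the fingers measure 115 mm over their backs; the gripper's body (75 mm by 178 mm) begins 61 mm behind the grasp point.
Start: joints at [1.121, 0.423, 1.63, -0, 1.089, -0.019], TCP at [260.966, 567.892, 222.675] pointing down, gripper open.
Joint ranges: [-3, 3], [-0.9, 2.11], [0.09, 2.58], [-1.31, 4.45], [0.11, 2.69], [-2.54, 2.54]. Speed limits (rad/s): [2.39, 2.39, 3.01, 3.14, 3.14, 3.14].

### API

Orientations are given as a rotation vector (axis times angle).
In Python, from workcell import get_obs, get_image, close_job, pinch_z gives the robot as it stands.
- The arm moves only by the tool jog_arm, never from a script. Its argument "commands" is a list of rows, each a list of 3 entries, a list of its own where there are three numbers: the gripper command: -1 is shut, 1 is fully open, values between are in proportion, then the shift along the tool's x, y, z as a fraction of full scale, then the turn, a rotation vector about the tool's x, y, z as a fraction of full scale. In form: [[gripper, [tx, ty, tz], [rx, ry, rz]], ...]. A call has 1 to 10 rows; each row shifts and turns the commanded pose from where the row before left it, along the tool's axes as they then stand; what a row does not reach is not made up. Full scale, the value 1, is 0.1 m for a shift and 45 degrees for a turn. A row lasts 1/10 s, in which the tool goes at most 50 mm and 8.59 degrees, less where a joint would pass 70% of its speed; a pose out of reach is approached as far as the arm can. A call with a number of a shift or a turn outside -1 to 1 is refused whole. A call with a gripper value outside its range is refused whole. The fingers move at their own pace and stop on an object; the grip force is fixed at half the most. Time passes only in rows, so rows that do not move let the fingers close. It gives the time, the measured TCP pose, the force, the opening and the grip force at its end, in the units of the state.
- get_obs(): the state, without advancing time (a new reading comes with each control period).
- get_image(name): name is "side" or "top"; returns a dict with "image" (420x560x3 uint8, blue, green, red), "z_map" (420x560 float32, mm along the optical axis (not along the pixel's ray), 0 where there is no reading), "intrinsics" (3x3 intrinsics, pixels), "k1" (the pictures are not rectified: a ray, as slopes to the right and down, at radius r is drawn at 1 + k1 r^2 times it, then the intrinsics apply), "eye" and "orientation" of the camera in the world. Camera axes: x right, y down, z forward; pixel columns grow to the right and rows downward; lengths in mm; the calibration is good to about 2 mm. A picture is of the moment at which its call begins.
- close_job(): hands the job in; it is judged then, once.
The state is a dict: "t": time; "qpos": joint angles; "qvel": joint speeds; "joint_torque": joint torques, N m; "ee_pos": TCP position; "orientation": TCP orientation; "ft_force": force on the tool from outside, world axes, zero at the start; "moment": the same for the moment, N m; "width": finger opening in mm; "grasp_force": force on a finger pad.
Only numpy, scipy, OpenCV 4.12 (cv2) and the standard library are available. Lean on these libraries where they do the work, as an engineer would, in place of code of your own. Each camera call takes 0.05 s, during which the arm holds its last target. There are 200 camera calls.

### The job

Tidy the drawing table: stand the large blue-capped ink jar in the large blue coaster and the small red-capped ink jar in the small red coaster, lay the brass weight flat in the wooden tray, and put the tape roll down over the post of its stand. Each must sit fully down inside its holder and be let go. Keep the ink jars upright and leave the white cup and the eraser where they are.

Things in the scene. Friction and masses are not known exactly. Their poses are not given: they have to be found in the camera images.
- jar_large_c (a point): large closed ink jar, round, loose: dark blue-black body with a paper label, 58 mm across and 46 mm high, with a blue cap 50 mm across and 14 mm high on it, 60 mm high in all. Point: its centre, 30 mm above its underside; z up along its axis. About 0.16 kg
- jar_small_c (a point): small closed ink jar, round, loose: dark red body with a paper label, 38 mm across and 37 mm high, with a red cap 33 mm across and 11 mm high on it, 48 mm high in all. Point: its centre, 24 mm above its underside; z up along its axis. About 0.07 kg
- weight_c (a point): brass drafting weight, loose: oblong bar 76 mm long (its x axis), 34 mm wide (y) and 32 mm high (z), with a dark strip on top. Point: its centre, 16 mm above its underside. About 0.55 kg
- tape_c (a point): roll of cream-yellow masking tape lying flat, loose: 60 mm outside, hole 34 mm across, 25 mm high. Point: its centre, 12.5 mm above its underside; z along the axis of the hole. About 0.06 kg
- coaster_large: large round coaster, fixed: blue, cork inside. Recess 78 mm across, its floor 4 mm above the table, with a 6 mm thick rim whose top is 9 mm above the table. Origin: centre of its underside, on the table
- coaster_small: small round coaster, fixed: red, cork inside. Recess 58 mm across, its floor 4 mm above the table, with a 6 mm thick rim whose top is 9 mm above the table. Origin: centre of its underside, on the table
- weight_tray: wooden tray with a grey lining, fixed, for the brass weight: recess 96 mm long (its x axis) by 54 mm wide (y), floor 6 mm above the table, walls 6 mm thick with their top 11 mm above the table. Origin: centre of its underside, on the table. Either way round is right for the weight
- tape_stand: tape stand, fixed: dark round steel base 84 mm across and 8 mm thick with a bright upright post in its centre, 12 mm across, its top 44 mm above the table. Origin: centre of its underside, on the table
- cup_c (a point): empty white ceramic cup without a handle, loose, 72 mm across the rim and 70 mm high, to be left where it stands. Point: its centre, 35 mm above the table
- eraser_c (a point): white eraser in a green sleeve, loose, 45 x 22 x 14 mm, to be left where it lies. Point: its centre, 7 mm above the table; x along its length
There are look-alikes about, which are no part of the job. Several things look just like the part that bears jar_small_c: the one meant starts farthest from the robot's base.

How it is judged (in metres and radians):
At the end, for the whole second after the job is handed in: Each jar stands in the coaster of its size and colour (within 12.5 mm of its centre), the weight lies in its tray (16 mm, 0.35 rad), the tape is down over the post (13.5 mm); heights within 3 mm, tilts under 0.1 rad, all at rest; cup and eraser within 20 mm of their start (horizontal distance between jar_large_c and coaster_large below 0.0125 m and z of jar_large_c in the frame of coaster_large between 0.031 and 0.037 m and angle between each of jar_large_c, jar_small_c, weight_c, tape_c's own z axis and vertical below 0.1 rad and linear speed of each of jar_large, jar_small, weight, tape below 0.02 m/s and horizontal distance between jar_small_c and coaster_small below 0.0125 m and z of jar_small_c in the frame of coaster_small between 0.025 and 0.031 m and horizontal distance between weight_c and weight_tray below 0.016 m and z of weight_c in the frame of weight_tray between 0.019 and 0.025 m and horizontal distance between tape_c and tape_stand below 0.0135 m and z of tape_c in the frame of tape_stand between 0.0175 and 0.0235 m and angle between the x axis of weight_c and the x axis of weight_tray, either way round below 0.35 rad and distance of each of cup_c, eraser_c from where it was at the start of the episode below 0.02 m); the robot touches nothing.
It fails at once if the cup or the eraser is moved more than 20 mm (distance of any of cup_c, eraser_c from where it was at the start of the episode above 0.02 m).
It fails at once if an ink jar is tipped by more than 0.6 rad (angle between any of jar_large_c, jar_small_c's own z axis and vertical above 0.6 rad).
It also fails if it takes over 106 s, if anything falls off the work surface, if the arm or the gripper's body presses on something with over 40 N, if the wrist force passes 120 N, or if a joint passes its speed limit or range.

## Working session

There is one attempt and no reset: what is moved stays moved. The work goes in short steps, Python scripts to look and compute and a tool call to move; the robot and the scene stay as the last step left them, time stands still between calls to the robot, and variables do not carry over. Pictures are saved under pics/ and viewed, at most 14 in all, crops included, and the job is handed in when it is done.

Besides the shell and the picture viewer there is one more tool, called after "Emit:" by a JSON object that holds its "method" and its "body", one argument or row to a line. jog_arm: Moves the arm, as the interface text tells. Its arguments: {"type":"object","properties":{"commands":{"type":"array","items":{"type":"array"}}},"required":["commands"]}

```bash
mkdir -p pics; ls
python3 - <<'E'
from workcell import get_obs,get_image,pinch_z
import cv2,numpy as np
o=get_obs(); print(o, pinch_z if not callable(pinch_z) else pinch_z())
for n in("top","side"):
    d=get_image(n); cv2.imwrite(f"pics/{n}0.png",d["image"]); np.savez(f"{n}0.npz",**d)
    print(n,d["intrinsics"],d["k1"],d["eye"],d["orientation"])
E
```

```text
pics
{'t': 0.0, 'qpos': array([ 1.12100746e+00,  4.23847630e-01,  1.63068357e+00, -3.14210710e-05,
        1.08860319e+00, -1.89855011e-02]), 'qvel': array([ 4.21149385e-04,  1.06082953e-03,  1.82200279e-03,  6.67413597e-05,
       -1.55509536e-03, -1.48993961e-03]), 'joint_torque': array([-1.28585729e-03, -5.44628263e+01, -2.73665839e+01,  6.42849086e-02,
        2.29157845e-02, -9.46714340e-05]), 'ee_pos': array([260.73436672, 567.402892  , 221.89998813]), 'orientation': array([-6.71390201e-01, -3.06867307e+00,  2.36543379e-03]), 'ft_force': array([-0.43926776,  0.75403626, -0.84166899]), 'moment': array([-0.02190367, -0.01042173, -0.02074791]), 'grasp_force': 0.0, 'width': 87.71490576567588} 18.700000000000003
top [[510.6649282    0.         282.71943092]
 [  0.         510.6649282  208.605572  ]
 [  0.           0.           1.        ]] -0.18311292612606997 [ 386.58075013    6.89040468 1380.41818922] [-2.18814247  2.1608969  -0.11682934]
side [[404.10435669   0.         272.26834034]
 [  0.         404.10435669 204.72139775]
 [  0.           0.           1.        ]] -0.09426399755602621 [ 187.97436647 -700.46805295  625.22125214] [-2.16059085  0.48865626 -0.24433857]
```

View pics/top0.png

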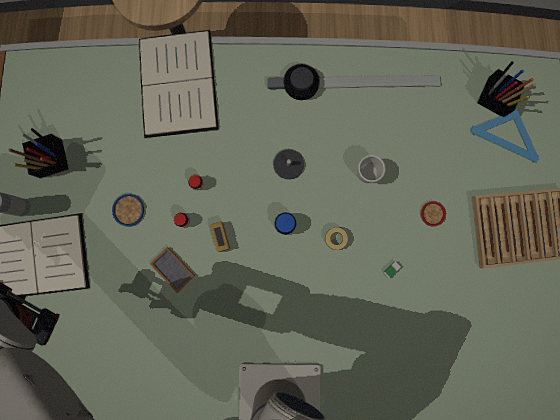

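View pics/side0.png

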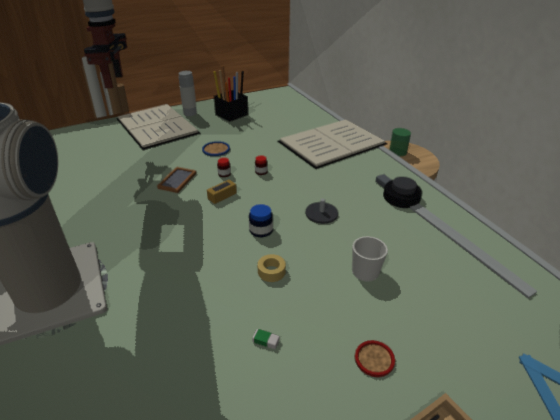

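The top view shows the large blue jar at (285,223) and two red jars at (195,182) and (181,220). The weight is at (220,236), the tape at (337,238), the cup at (371,168) and the eraser at (393,269). The holders are the blue coaster (128,210), red coaster (433,213), tray (172,269) and stand (289,163).

Candidates for jar_small are the red caps at (195,182) and (181,220). The description says farthest from the base, so I'll measure both.

```bash
cat > h.py <<'E'
import cv2,numpy as np
from scipy.spatial.transform import Rotation as R
def cloud(d):
    h,w=d["z_map"].shape; v,u=np.mgrid[:h,:w]
    p=np.stack([u,v],-1).reshape(-1,1,2).astype(np.float64)
    s=cv2.undistortPoints(p,np.array(d["intrinsics"]),np.array([float(d["k1"]),0,0,0])).reshape(h,w,2)
    z=d["z_map"]
    c=np.dstack([s[...,0]*z,s[...,1]*z,z])
    P=c@R.from_rotvec(d["orientation"]).as_matrix().T+d["eye"]
    P[z<=0]=np.nan
    return P
def project(d,X):
    M=R.from_rotvec(d["orientation"]).as_matrix()
    c=(np.atleast_2d(X)-d["eye"])@M; s=c[:,:2]/c[:,2:]
    s=s*(1+float(d["k1"])*(s**2).sum(1,keepdims=True))
    K=d["intrinsics"]; return np.c_[s[:,0]*K[0,0]+K[0,2],s[:,1]*K[1,1]+K[1,2]]
def ring(P,px,rad,zlo,zhi):
    u,v=px; h,w=P.shape[:2]; V,U=np.mgrid[:h,:w]
    m=(np.hypot(U-u,V-v)<rad)&(P[...,2]>zlo)&(P[...,2]<zhi)
    return P[m]
E
python3 - <<'E'
from h import *
d=dict(np.load("top0.npz")); P=cloud(d)
t=[("table",(330,300),8,-50,50),("blue",(285,223),14,52,80),("redA",(195,182),10,40,70),("redB",(181,220),10,40,70),("weight",(220,236),24,22,50),("tape",(337,238),16,17,40),
("coL",(128,210),22,3,30),("coS",(433,213),18,3,30),("tray",(172,269),30,3,25),("stand",(289,163),22,3,20),("post",(289,163),22,35,60),("cup",(371,168),20,55,90),("eraser",(393,269),14,8,30)]
for n,px,r,a,b in t:
    q=ring(P,px,r,a,b)
    if len(q)<4: print(n,len(q));continue
    c,(w,l),a=cv2.minAreaRect(q[:,:2].astype(np.float32))
    print(n,len(q),"rect",np.round(c,1),round(w),round(l),round(a,1),"circ",np.round(cv2.minEnclosingCircle(q[:,:2].astype(np.float32)),1) if 0 else np.round(cv2.minEnclosingCircle(q[:,:2].astype(np.float32))[0],1),"z med",round(np.median(q[:,2]),1), "dist",round(np.hypot(*c)))
im=d["image"]; cv2.imwrite("pics/crop1.png",cv2.resize(im[140:300,100:260],None,fx=3.7,fy=3.7,interpolation=cv2.INTER_CUBIC))
E
```

```text
table 193 rect [ 278.2 -134.1] 39 38 89.8 circ [ 278.3 -134. ] z med 1.4 dist 309
blue 286 rect [481.7  -8.8] 48 48 50.4 circ [480.   -9.8] z med 61.0 dist 482
redA 130 rect [589.8 230.4] 31 31 1.0 circ [588.9 229.8] z med 49.2 dist 633
redB 134 rect [487.9 266.8] 33 31 58.7 circ [487.3 266.6] z med 48.7 dist 556
weight 349 rect [445.  164.2] 76 32 16.9 circ [444.5 164.5] z med 33.0 dist 474
tape 277 rect [ 444.8 -147.1] 59 58 62.4 circ [ 444.9 -147.3] z med 25.5 dist 468
coL 930 rect [514.3 421.3] 116 121 0.3 circ [514.1 421.7] z med 6.6 dist 665
coS 536 rect [ 516.7 -418.6] 94 98 0.3 circ [ 516.7 -418.6] z med 6.1 dist 665
tray 1446 rect [355.5 293.9] 157 160 0.9 circ [355.1 293.8] z med 6.8 dist 461
stand 906 rect [649.3 -19.4] 117 115 1.6 circ [649.3 -19.8] z med 8.4 dist 650
post 17 rect [646.7 -17.3] 12 8 0.7 circ [646.8 -16.3] z med 44.0 dist 647
cup 181 rect [ 627.  -233.2] 68 68 56.4 circ [ 627.3 -234.1] z med 69.1 dist 669
eraser 145 rect [ 358.1 -296. ] 28 55 51.9 circ [ 354.6 -300.3] z med 15.0 dist 465
```

View pics/crop1.png

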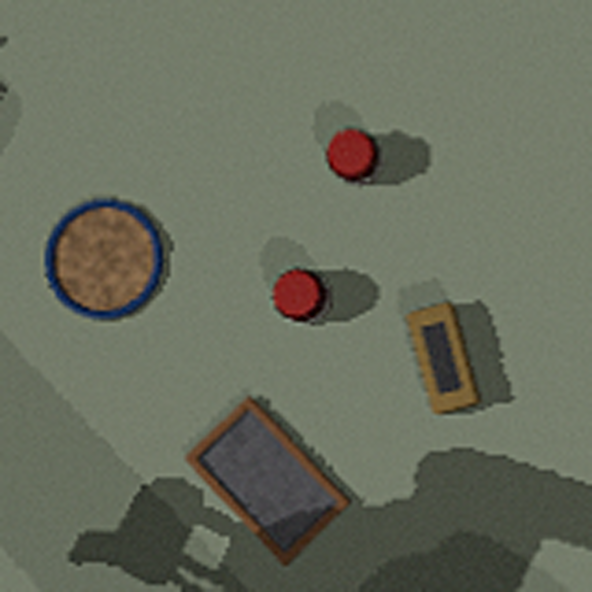

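The crop shows the redA cap at top (352,155), farther from the base (633 mm against 556 mm), so it is the one meant. The tray and blue coaster are empty. Next I refine the low holders by colour.

```bash
cat > seg.py <<'E'
from h import *
d=dict(np.load("top0.npz")); P=cloud(d)
hsv=cv2.cvtColor(d["image"],cv2.COLOR_BGR2HSV).astype(int); H,S,V=hsv[...,0],hsv[...,1],hsv[...,2]
h,w=H.shape; vv,uu=np.mgrid[:h,:w]
for n,px,r,m in [("coL",(128,210),22,(H>100)&(H<130)&(S>110)),("coS",(433,213),18,((H<8)|(H>172))&(S>120)),
  ("tray",(172,269),28,(H<22)&(S>90)),("stand",(289,163),20,(S<45)&(V<85)),("eraser",(393,269),14,((H>45)&(H<85)&(S>110))|((V>150)&(S<60))),("weight",(220,236),20,(H>10)&(H<28)&(S>100))]:
    m=m&(np.hypot(uu-px[0],vv-px[1])<r)&np.isfinite(P[...,2]); q=P[m][:,:2].astype(np.float32)
    rc=cv2.minAreaRect(q); e=cv2.minEnclosingCircle(q); 
    print(n,len(q),np.round(rc[0],1),np.round(rc[1]),round(rc[2],1),"circ",np.round(e[0],1),round(e[1],1),"z",np.median(P[m][:,2]).round(1),"el",np.round(cv2.fitEllipse(cv2.convexHull(q))[0],1))
print("table std",np.nanstd(P[295:310,320:345,2]))
E
python3 seg.py
python3 - <<'E'
from h import *
# cross-check with side camera: its cloud
d=dict(np.load("side0.npz")); P=cloud(d)
for n,px,r,a,b in [("blue",(261,213),16,56,70),("redA",(261,161),12,44,60),("weight",(222,191),20,28,45),("tape",(271,266),18,20,40),("cup",(368,246),22,65,90),("post",(322,206),16,38,60),("table",(200,300),8,-50,50)]:
    q=ring(P,px,r,a,b)
    if len(q)>4: c,s,an=cv2.minAreaRect(q[:,:2].astype(np.float32)); print(n,len(q),np.round(c,1),np.round(s),round(an,1),np.median(q[:,2]).round(1))
E
```

```text
coL 179 [514.8 420.6] [87. 87.] 74.2 circ [513.9 421.5] 44.8 z 10.6 el [514.5 421. ]
coS 168 [ 514.8 -416.4] [69. 68.] 53.0 circ [ 515.6 -418.7] 36.6 z 9.4 el [ 515.8 -417.9]
tray 306 [354.1 294.4] [110.  68.] 44.8 circ [354.6 292.7] 62.3 z 11.7 el [351.6 292.9]
stand 736 [646.9 -19.7] [81. 88.] 1.1 circ [646.3 -19.5] 44.2 z 9.2 el [646.7 -19.3]
eraser 79 [ 361.7 -299.7] [22. 40.] 43.7 circ [ 362.2 -299.6] 21.0 z 15.1 el [ 361.2 -299.2]
weight 247 [444.1 165.7] [75. 36.] 17.0 circ [443.9 166.1] 39.9 z 32.2 el [444.7 164.6]
table std 2.9881435015008413
blue 233 [483.2 -11. ] [48. 50.] 2.8 59.9
redA 64 [593.4 230.9] [32. 29.] 66.1 48.0
weight 230 [446.5 161.8] [76. 37.] 17.0 31.9
tape 358 [ 446.4 -149.4] [59. 58.] 87.6 24.3
cup 228 [ 627.8 -234.8] [72. 71.] 76.4 68.6
post 18 [648.5 -19.1] [12. 10.] 29.4 42.7
table 193 [ 284.9 -157.4] [39. 28.] 72.9 -0.1
```

Positions merged from both cameras (mm):

| Item | Position | Angle |
|---|---|---|
| Blue jar | (482.5, -9.5) | |
| Small red jar (redA) | (591, 230.5) | |
| Weight | (445, 164) | 17° |
| Tape | (445.5, -148) | |
| Blue coaster | (514.5, 421) | |
| Red coaster | (515.5, -418) | |
| Tray | (354, 294) | 45° |
| Post | (647.5, -18.5) | |

I'll first turn the tool so its y axis lies along world x and its x axis along world y.

Emit:
{"method": "jog_arm", "body": {
  "commands": [
    [1,[0,0,0],[0,0,0.182]],
    [1,[0,0,0],[0,0,0.182]],
    [1,[0,0,0],[0,0,0.182]],
    [1,[0,0,0],[0,0,0.182]],
    [1,[0,0,0],[0,0,0.182]],
    [1,[0,0,0],[0,0,0.182]],
    [1,[0,0,0],[0,0,0.182]],
    [1,[0,0,0],[0,0,0.177]],
    [1,[0,0,0],[0,0,0]]
  ]
}}

```text
t: 1.0
ee_pos: [260.8, 567.6, 222.3]
orientation: [2.222, 2.22, -0.001]
ft_force: [-0.2, 0.6, -0.3]
width: 87.9
grasp_force: 0.0
```

Emit:
{"method": "jog_arm", "body": {
  "commands": [
    [1,[-0.4,0.15,0],[0,0,0]],
    [1,[-0.4,0.15,0],[0,0,0]],
    [1,[-0.4,0.15,0],[0,0,0]],
    [1,[-0.4,0.15,0],[0,0,0]],
    [1,[-0.4,0.15,0],[0,0,0]],
    [1,[-0.4,0.15,0],[0,0,0]],
    [1,[-0.4,0.15,0],[0,0,0]],
    [1,[-0.4,0.15,0],[0,0,0]],
    [1,[-0.4,0.15,0],[0,0,0]],
    [1,[-0.4,0.15,0],[0,0,0]]
  ]
}}

```text
t: 2.0
ee_pos: [411.4, 166.3, 222.8]
orientation: [2.216, 2.227, 0.0]
ft_force: [-0.0, 0.3, -0.5]
width: 87.8
grasp_force: 0.0
```

Emit:
{"method": "jog_arm", "body": {
  "commands": [
    [1,[-0.35,0.145,0],[0,0,0]],
    [1,[-0.35,0.145,0],[0,0,0]],
    [1,[-0.35,0.145,0.2],[0,0,0]],
    [1,[-0.35,0.145,0.3],[0,0,0]],
    [1,[-0.35,0.145,0.4],[0,0,0]],
    [1,[0,0,0],[0,0,0]],
    [1,[0,0,0],[0,0,0]]
  ]
}}

```text
t: 2.7
ee_pos: [481.6, -4.3, 135.5]
orientation: [-2.219, -2.221, 0.003]
ft_force: [0.7, 0.5, 0.9]
width: 87.6
grasp_force: 0.0
```

Emit:
{"method": "jog_arm", "body": {
  "commands": [
    [1,[-0.05,0.01,0.3],[0,0,0]],
    [1,[0,0,0.3],[0,0,0]],
    [1,[0,0,0.3],[0,0,0]],
    [1,[0,0,0.2],[0,0,0]],
    [1,[0,0,0.11],[0,0,0]],
    [1,[0,0,0],[0,0,0]],
    [1,[0,0,0],[0,0,0]]
  ]
}}

```text
t: 3.4
ee_pos: [484.1, -8.3, 16.4]
orientation: [2.219, 2.223, 0.002]
ft_force: [0.1, 0.3, 0.3]
width: 88.0
grasp_force: 0.0
```

Emit:
{"method": "jog_arm", "body": {
  "commands": [
    [-1,[0,0,0],[0,0,0]],
    [-1,[0,0,0],[0,0,0]],
    [-1,[0,0,0],[0,0,0]],
    [-1,[0,0,0],[0,0,0]],
    [-1,[0,0,0],[0,0,0]],
    [-1,[0,0,0],[0,0,0]],
    [-1,[0,0,0],[0,0,0]],
    [-1,[0,0,0],[0,0,0]]
  ]
}}

```text
t: 4.2
ee_pos: [483.5, -8.8, 15.7]
orientation: [2.221, 2.222, 0.0]
ft_force: [-1.1, -0.8, 6.1]
width: 57.6
grasp_force: 30.0
```

Emit:
{"method": "jog_arm", "body": {
  "commands": [
    [-1,[0,0,-0.1],[0,0,0]],
    [-1,[0,0,-0.3],[0,0,0]],
    [-1,[0,0,-0.4],[0,0,0]],
    [-1,[0,0,-0.3],[0,0,0]],
    [-1,[0.2,0.01,-0.1],[0,0,0]],
    [-1,[0.4,0.03,0],[0,0,0]],
    [-1,[0.4,0.03,0],[0,0,0]],
    [-1,[0.4,0.03,0],[0,0,0]],
    [-1,[0.4,0.03,0],[0,0,0]],
    [-1,[0.4,0.03,0],[0,0,0]]
  ]
}}

```text
t: 5.2
ee_pos: [498.9, 212.7, 135.8]
orientation: [-2.221, -2.222, 0.0]
ft_force: [0.6, 0.1, -1.0]
width: 57.8
grasp_force: 30.0
```

Emit:
{"method": "jog_arm", "body": {
  "commands": [
    [-1,[0.4,0.03,0],[0,0,0]],
    [-1,[0.4,0.03,0],[0,0,0]],
    [-1,[0.4,0.03,0],[0,0,0]],
    [-1,[0.4,0.03,0],[0,0,0]],
    [-1,[0.3,0.02,0],[0,0,0]],
    [-1,[0.2,0,0],[0,0,0]],
    [-1,[0,0,0],[0,0,0]],
    [-1,[0,0,0],[0,0,0]]
  ]
}}

```text
t: 6.0
ee_pos: [512.6, 420.8, 135.2]
orientation: [2.22, 2.223, -0.002]
ft_force: [-0.5, -0.6, -0.4]
width: 57.5
grasp_force: 30.0
```

Emit:
{"method": "jog_arm", "body": {
  "commands": [
    [-1,[0,0.02,0.3],[0,0,0]],
    [-1,[0,0,0.4],[0,0,0]],
    [-1,[0,0,0.2],[0,0,0]],
    [-1,[0,0,0.1],[0,0,0]],
    [-1,[0,0,0.06],[0,0,0]],
    [-1,[0,0,0.05],[0,0,0]],
    [-1,[0,0,0.03],[0,0,0]],
    [-1,[0,0,0],[0,0,0]],
    [-1,[0,0,0],[0,0,0]]
  ]
}}

```text
t: 6.9
ee_pos: [515.5, 421.5, 22.1]
orientation: [2.221, 2.222, 0.002]
ft_force: [-0.9, 0.0, -1.6]
width: 57.8
grasp_force: 30.0
```

Emit:
{"method": "jog_arm", "body": {
  "commands": [
    [-1,[0,0,0.01],[0,0,0]],
    [-1,[0,0,0.01],[0,0,0]],
    [-1,[0,0,0],[0,0,0]],
    [-1,[0,0,0],[0,0,0]]
  ]
}}

```text
t: 7.3
ee_pos: [515.4, 421.5, 19.8]
orientation: [2.221, 2.222, 0.001]
ft_force: [0.0, -0.2, 2.1]
width: 57.6
grasp_force: 30.0
```

Emit:
{"method": "jog_arm", "body": {
  "commands": [
    [1,[0,0,0],[0,0,0]],
    [1,[0,0,0],[0,0,0]],
    [1,[0,0,0],[0,0,0]],
    [1,[0,0,0],[0,0,0]],
    [1,[0,0,0],[0,0,0]],
    [1,[0,0,-0.1],[0,0,0]],
    [1,[0,0,-0.3],[0,0,0]],
    [1,[0,0,-0.4],[0,0,0]],
    [1,[0,0,-0.3],[0,0,0]],
    [1,[0,0,0],[0,0,0]]
  ]
}}

```text
t: 8.3
ee_pos: [517.8, 423.3, 135.2]
orientation: [2.22, 2.221, 0.014]
ft_force: [0.2, 0.0, 0.1]
width: 88.1
grasp_force: 0.0
```

Emit:
{"method": "jog_arm", "body": {
  "commands": [
    [1,[-0.2,0.08,0],[0,0,0]],
    [1,[-0.4,0.16,0],[0,0,0]],
    [1,[-0.4,0.16,0],[0,0,0]],
    [1,[-0.4,0.16,0],[0,0,0]],
    [1,[-0.35,0.14,0],[0,0,0]],
    [1,[-0.16,0.06,0],[0,0,0]],
    [1,[0,0,0.2],[0,0,0]],
    [1,[0,0,0.3],[0,0,0]],
    [1,[0,0,0],[0,0,0]],
    [1,[0,0,0],[0,0,0]]
  ]
}}

```text
t: 9.3
ee_pos: [590.6, 230.6, 79.0]
orientation: [-2.22, -2.222, 0.003]
ft_force: [0.1, -0.0, -0.2]
width: 88.0
grasp_force: 0.0
```

Emit:
{"method": "jog_arm", "body": {
  "commands": [
    [1,[0,0,0.3],[0,0,0]],
    [1,[0,0,0.2],[0,0,0]],
    [1,[0,0,0.1],[0,0,0]],
    [1,[0,0,0.06],[0,0,0]],
    [1,[0,0,0],[0,0,0]],
    [-1,[0,0,0],[0,0,0]],
    [-1,[0,0,0],[0,0,0]],
    [-1,[0,0,0],[0,0,0]],
    [-1,[0,0,0],[0,0,0]],
    [-1,[0,0,0],[0,0,0]]
  ]
}}

```text
t: 10.3
ee_pos: [591.4, 230.3, 13.7]
orientation: [2.221, 2.222, 0.001]
ft_force: [0.2, 0.1, 0.4]
width: 51.2
grasp_force: 0.0
```

Emit:
{"method": "jog_arm", "body": {
  "commands": [
    [-1,[0,0,0],[0,0,0]],
    [-1,[0,0,0],[0,0,0]],
    [-1,[0,0,0],[0,0,0]],
    [-1,[0,0,0],[0,0,0]],
    [-1,[0,0,0],[0,0,0]]
  ]
}}

```text
t: 10.8
ee_pos: [591.3, 230.2, 13.4]
orientation: [2.221, 2.222, 0.0]
ft_force: [-0.6, 0.2, 1.3]
width: 37.1
grasp_force: 30.0
```

Emit:
{"method": "jog_arm", "body": {
  "commands": [
    [-1,[0,0,-0.1],[0,0,0]],
    [-1,[0,0,-0.3],[0,0,0]],
    [-1,[0,0,-0.4],[0,0,0]],
    [-1,[-0.1,-0.01,-0.4],[0,0,0]],
    [-1,[-0.2,-0.03,-0.1],[0,0,0]],
    [-1,[-0.4,-0.05,0],[0,0,0]],
    [-1,[-0.4,-0.05,0],[0,0,0]],
    [-1,[-0.4,-0.05,0],[0,0,0]],
    [-1,[-0.4,-0.05,0],[0,0,0]],
    [-1,[-0.4,-0.05,0],[0,0,0]]
  ]
}}

```text
t: 11.8
ee_pos: [561.0, -1.8, 143.0]
orientation: [-2.221, -2.221, 0.001]
ft_force: [0.2, -0.8, 0.2]
width: 37.4
grasp_force: 30.0
```

Emit:
{"method": "jog_arm", "body": {
  "commands": [
    [-1,[-0.4,-0.05,0],[0,0,0]],
    [-1,[-0.4,-0.05,0],[0,0,0]],
    [-1,[-0.4,-0.05,0],[0,0,0]],
    [-1,[-0.4,-0.05,0],[0,0,0]],
    [-1,[-0.4,-0.05,0],[0,0,0]],
    [-1,[-0.4,-0.05,0],[0,0,0]],
    [-1,[-0.4,-0.05,0],[0,0,0]],
    [-1,[-0.4,-0.05,0],[0,0,0]],
    [-1,[-0.4,-0.05,0],[0,0,0]],
    [-1,[0,0,0],[0,0,0]]
  ]
}}

```text
t: 12.8
ee_pos: [515.9, -364.4, 143.0]
orientation: [2.225, 2.216, -0.001]
ft_force: [0.8, 0.5, -0.6]
width: 37.2
grasp_force: 30.0
```

Emit:
{"method": "jog_arm", "body": {
  "commands": [
    [-1,[-0.3,0,0],[0,0,0]],
    [-1,[-0.24,0,0],[0,0,0]],
    [-1,[0,0,0.3],[0,0,0]],
    [-1,[0,0,0.4],[0,0,0]],
    [-1,[0,0,0.2],[0,0,0]],
    [-1,[0,0,0],[0,0,0]],
    [-1,[0,0,0],[0,0,0]]
  ]
}}

```text
t: 13.5
ee_pos: [517.2, -413.2, 53.3]
orientation: [-2.22, -2.221, 0.0]
ft_force: [-0.1, 0.8, -0.7]
width: 37.2
grasp_force: 30.0
```

Need to move y by -4.5 and x by -1.5, then down to about 18.

Emit:
{"method": "jog_arm", "body": {
  "commands": [
    [-1,[-0.045,-0.015,0.1],[0,0,0]],
    [-1,[0,0,0.1],[0,0,0]],
    [-1,[0,0,0.08],[0,0,0]],
    [-1,[0,0,0.04],[0,0,0]],
    [-1,[0,0,0.02],[0,0,0]],
    [-1,[0,0,0],[0,0,0]],
    [-1,[0,0,0],[0,0,0]]
  ]
}}

```text
t: 14.2
ee_pos: [516.2, -418.3, 19.6]
orientation: [2.221, 2.222, 0.0]
ft_force: [0.0, -0.6, -1.6]
width: 37.2
grasp_force: 30.0
```

Emit:
{"method": "jog_arm", "body": {
  "commands": [
    [-1,[0,0,0.01],[0,0,0]],
    [-1,[0,0,0.01],[0,0,0]],
    [-1,[0,0,0],[0,0,0]],
    [-1,[0,0,0],[0,0,0]]
  ]
}}

```text
t: 14.6
ee_pos: [516.0, -418.3, 17.4]
orientation: [2.221, 2.222, -0.0]
ft_force: [0.7, -0.1, -0.5]
width: 37.1
grasp_force: 30.0
```

Emit:
{"method": "jog_arm", "body": {
  "commands": [
    [-1,[0,0,0.005],[0,0,0]],
    [1,[0,0,0],[0,0,0]],
    [1,[0,0,0],[0,0,0]],
    [1,[0,0,0],[0,0,0]],
    [1,[0,0,0],[0,0,0]],
    [1,[0,0,0],[0,0,0]],
    [1,[0,0,-0.1],[0,0,0]],
    [1,[0,0,-0.3],[0,0,0]],
    [1,[0,0,-0.4],[0,0,0]],
    [1,[0,0,-0.3],[0,0,0]]
  ]
}}

```text
t: 15.6
ee_pos: [516.4, -418.7, 129.6]
orientation: [2.22, 2.221, 0.0]
ft_force: [-0.2, -0.5, 0.2]
width: 87.7
grasp_force: 0.0
```

Emit:
{"method": "jog_arm", "body": {
  "commands": [
    [1,[0.3,-0.08,0],[0,0,0]],
    [1,[0.4,-0.1,0],[0,0,0]],
    [1,[0.4,-0.1,0],[0,0,0]],
    [1,[0.4,-0.1,0],[0,0,0]],
    [1,[0.4,-0.1,0],[0,0,0]],
    [1,[0.4,-0.1,0],[0,0,0]],
    [1,[0.3,-0.1,0.2],[0,0,0]],
    [1,[0.1,-0.03,0.3],[0,0,0]],
    [1,[0,0,0.2],[0,0,0]],
    [1,[0,0,0],[0,0,0]]
  ]
}}

```text
t: 16.6
ee_pos: [443.6, -147.4, 55.7]
orientation: [-2.218, -2.221, 0.002]
ft_force: [0.1, -0.1, -0.5]
width: 88.1
grasp_force: 0.0
```

Emit:
{"method": "jog_arm", "body": {
  "commands": [
    [1,[0,0.015,0.2],[0,0,0]],
    [1,[0,0,0.15],[0,0,0]],
    [1,[0,0,0.1],[0,0,0]],
    [1,[0,0,0.03],[0,0,0]],
    [1,[0,0,0],[0,0,0]],
    [1,[0,0,0],[0,0,0]]
  ]
}}

```text
t: 17.2
ee_pos: [446.9, -148.6, 9.6]
orientation: [2.221, 2.221, 0.001]
ft_force: [1.6, 0.3, 0.3]
width: 87.8
grasp_force: 0.0
```

Emit:
{"method": "jog_arm", "body": {
  "commands": [
    [-1,[0,0,0],[0,0,0]],
    [-1,[0,0,0],[0,0,0]],
    [-1,[0,0,0],[0,0,0]],
    [-1,[0,0,0],[0,0,0]],
    [-1,[0,0,0],[0,0,0]],
    [-1,[0,0,0],[0,0,0]],
    [-1,[0,0,0],[0,0,0]],
    [-1,[0,0,0],[0,0,0]]
  ]
}}

```text
t: 18.0
ee_pos: [446.5, -148.3, 9.0]
orientation: [2.221, 2.222, 0.0]
ft_force: [-0.7, -0.3, 5.2]
width: 60.1
grasp_force: 30.0
```

Emit:
{"method": "jog_arm", "body": {
  "commands": [
    [-1,[0,0,-0.1],[0,0,0]],
    [-1,[0,0,-0.3],[0,0,0]],
    [-1,[0,0,-0.4],[0,0,0]],
    [-1,[0.1,0.15,-0.2],[0,0,0]],
    [-1,[0.25,0.4,0],[0,0,0]],
    [-1,[0.25,0.4,0],[0,0,0]],
    [-1,[0.25,0.4,0],[0,0,0]],
    [-1,[0.25,0.4,0],[0,0,0]],
    [-1,[0.2,0.26,0],[0,0,0]],
    [-1,[0,0,0],[0,0,0]]
  ]
}}

```text
t: 19.0
ee_pos: [650.6, -15.7, 109.4]
orientation: [2.216, 2.224, 0.004]
ft_force: [-0.7, -1.2, -0.4]
width: 60.2
grasp_force: 30.0
```

Run:
```python
from workcell import get_obs,get_image
from h import *
print(get_obs()["ee_pos"],get_obs()["width"])
a=[]
for n in("top","side"):
    d=get_image(n); np.savez(f"{n}1.npz",**d); a.append(d["image"])
u,v=project(d,[647,-18,70])[0].astype(int)
s=cv2.resize(a[1][max(v-80,0):v+80,u-80:u+80],(480,480)); 
cv2.imwrite("pics/s1.png",s); cv2.imwrite("pics/top1.png",a[0])
```

```text
[650.58982796 -15.65929406 109.43353416] 60.1506463411125
```

View pics/s1.png

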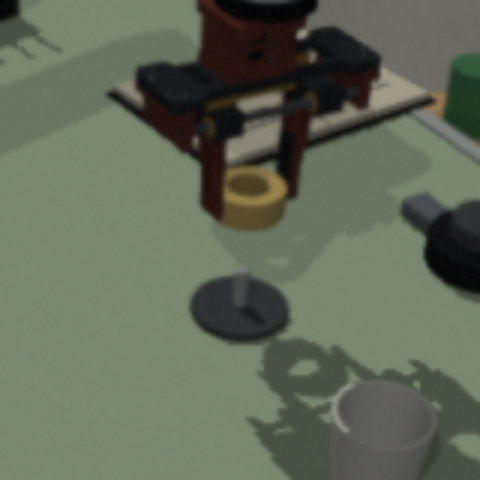

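View pics/top1.png

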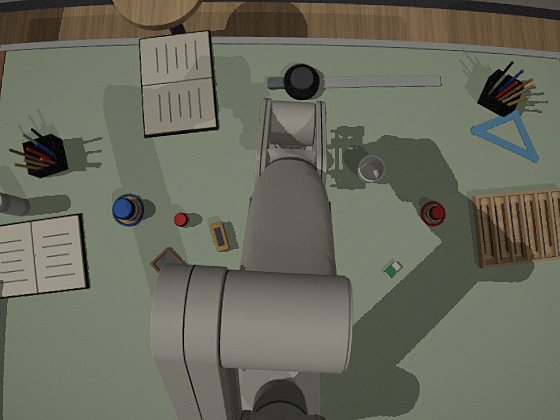

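The side crop shows the tape held level at (250,200), above the post at (240,285). The top view shows the blue jar in its coaster at (128,209), the red jar in its coaster at (433,212), and the cup and eraser unmoved. Now I lower the tape to just above the post.

Emit:
{"method": "jog_arm", "body": {
  "commands": [
    [-1,[-0.02,-0.025,0.1],[0,0,0]],
    [-1,[0,0,0.2],[0,0,0]],
    [-1,[0,0,0.15],[0,0,0]],
    [-1,[0,0,0],[0,0,0]],
    [-1,[0,0,0],[0,0,0]]
  ]
}}

```text
t: 19.6
ee_pos: [644.1, -20.8, 63.4]
orientation: [-2.221, -2.22, 0.001]
ft_force: [-0.1, -0.2, -0.7]
width: 59.7
grasp_force: 30.0
```

Emit:
{"method": "jog_arm", "body": {
  "commands": [
    [-1,[0.02,0.03,0.1],[0,0,0]],
    [-1,[0,0,0.15],[0,0,0]],
    [-1,[0,0,0.1],[0,0,0]],
    [-1,[0,0,0.06],[0,0,0]],
    [-1,[0,0,0.03],[0,0,0]],
    [-1,[0,0,0],[0,0,0]],
    [-1,[0,0,0],[0,0,0]]
  ]
}}

```text
t: 20.3
ee_pos: [648.1, -18.2, 20.0]
orientation: [2.221, 2.222, 0.0]
ft_force: [0.2, -0.6, -0.8]
width: 59.8
grasp_force: 30.0
```

Emit:
{"method": "jog_arm", "body": {
  "commands": [
    [-1,[0,0,0.01],[0,0,0]],
    [-1,[0,0,0.015],[0,0,0]],
    [-1,[0,0,0],[0,0,0]],
    [-1,[0,0,0],[0,0,0]],
    [1,[0,0,0],[0,0,0]],
    [1,[0,0,0],[0,0,0]],
    [1,[0,0,0],[0,0,0]],
    [1,[0,0,0],[0,0,0]],
    [1,[0,0,0],[0,0,0]],
    [1,[0,0,0],[0,0,0]]
  ]
}}

```text
t: 21.3
ee_pos: [647.9, -18.2, 17.4]
orientation: [2.221, 2.222, 0.0]
ft_force: [-0.1, -0.7, -0.3]
width: 87.9
grasp_force: 0.0
```

Emit:
{"method": "jog_arm", "body": {
  "commands": [
    [1,[0,0,-0.1],[0,0,0]],
    [1,[0,0,-0.3],[0,0,0]],
    [1,[0,0,-0.4],[0,0,0]],
    [1,[0,0,-0.3],[0,0,0]],
    [1,[0.2,-0.22,0],[0,0,0]],
    [1,[0.4,-0.42,0],[0,0,0]],
    [1,[0.4,-0.42,0],[0,0,0]],
    [1,[0.4,-0.42,0],[0,0,0]],
    [1,[0.4,-0.42,0],[0,0,0]],
    [1,[0,0,0],[0,0,0]]
  ]
}}

```text
t: 22.3
ee_pos: [476.3, 142.1, 127.7]
orientation: [-2.215, -2.225, 0.004]
ft_force: [0.9, -0.5, -0.2]
width: 87.6
grasp_force: 0.0
```

Emit:
{"method": "jog_arm", "body": {
  "commands": [
    [1,[0.22,-0.31,0],[0,0,0]],
    [1,[0,0,0],[0,0,0.18]],
    [1,[0,0,0],[0,0,0.18]],
    [1,[0,0,0],[0,0,0.18]],
    [1,[0,0,0],[0,0,0.18]],
    [1,[0,0,0],[0,0,0.18]],
    [1,[0,0,0],[0,0,0.18]],
    [1,[0,0,0],[0,0,0.18]],
    [1,[0,0,0],[0,0,0.18]],
    [1,[0,0,0],[0,0,0.18]]
  ]
}}

```text
t: 23.3
ee_pos: [450.8, 161.4, 128.1]
orientation: [-3.108, -0.458, -0.002]
ft_force: [0.3, 0.6, 0.8]
width: 87.7
grasp_force: 0.0
```

Emit:
{"method": "jog_arm", "body": {
  "commands": [
    [1,[0,0,0.2],[0,0,0]],
    [1,[0,0,0.3],[0,0,0]],
    [1,[0,0,0.1],[0,0,0]],
    [1,[0,0,0],[0,0,0]],
    [1,[0,0,0],[0,0,0]]
  ]
}}

```text
t: 23.8
ee_pos: [450.6, 161.7, 68.0]
orientation: [-3.107, -0.467, -0.001]
ft_force: [-0.1, -0.4, -0.6]
width: 87.3
grasp_force: 0.0
```

```bash
cat > go.py <<'E'
import sys
from h import *
from workcell import get_obs
def go(x,y):
    o=get_obs(); M=R.from_rotvec(o["orientation"]).as_matrix()
    print("ee",o["ee_pos"].round(1),"y-axis deg",np.degrees(np.arctan2(M[1,1],M[0,1])).round(1),"shift mm",(M.T@(np.array([x,y,o["ee_pos"][2]])-o["ee_pos"])).round(1),"q6",o["qpos"][5].round(2))
go(*map(float,sys.argv[1:3]))
E
python3 go.py 445 164
```

```text
ee [450.6 161.7  68. ] y-axis deg -72.9 shift mm [-4.6 -3.9 -0. ] q6 1.59
```

Then down to TCP z of about 9.

Emit:
{"method": "jog_arm", "body": {
  "commands": [
    [1,[-0.046,-0.039,0.2],[0,0,0]],
    [1,[0,0,0.2],[0,0,0]],
    [1,[0,0,0.12],[0,0,0]],
    [1,[0,0,0.06],[0,0,0]],
    [1,[0,0,0],[0,0,0]],
    [1,[0,0,0],[0,0,0]]
  ]
}}

```text
t: 24.4
ee_pos: [444.9, 164.1, 9.9]
orientation: [-3.106, -0.468, -0.001]
ft_force: [-0.7, 0.3, 0.3]
width: 88.0
grasp_force: 0.0
```

Emit:
{"method": "jog_arm", "body": {
  "commands": [
    [-1,[0,0,0],[0,0,0]],
    [-1,[0,0,0],[0,0,0]],
    [-1,[0,0,0],[0,0,0]],
    [-1,[0,0,0],[0,0,0]],
    [-1,[0,0,0],[0,0,0]],
    [-1,[0,0,0],[0,0,0]],
    [-1,[0,0,0],[0,0,0]],
    [-1,[0,0,0],[0,0,0]],
    [-1,[0,0,0],[0,0,0]],
    [-1,[0,0,0],[0,0,0]]
  ]
}}

```text
t: 25.4
ee_pos: [444.4, 164.0, 9.4]
orientation: [-3.107, -0.468, 0.0]
ft_force: [-0.3, 0.0, -0.1]
width: 33.5
grasp_force: 30.0
```

Emit:
{"method": "jog_arm", "body": {
  "commands": [
    [-1,[0,0,-0.05],[0,0,0]],
    [-1,[0,0,-0.2],[0,0,0]],
    [-1,[0,0,-0.3],[0,0,0]],
    [-1,[0,0,-0.2],[0,0,0]],
    [-1,[0,0,0],[0,0,-0.155]],
    [-1,[0,0,0],[0,0,-0.155]],
    [-1,[0,0,0],[0,0,-0.155]],
    [-1,[0,0,0],[0,0,-0.155]],
    [-1,[0,0,0],[0,0,0]],
    [-1,[0,0,0],[0,0,0]]
  ]
}}

```text
t: 26.4
ee_pos: [444.0, 163.8, 84.2]
orientation: [-2.904, -1.198, 0.001]
ft_force: [0.8, -0.2, -4.7]
width: 33.8
grasp_force: 30.0
```

```bash
python3 go.py 354 294
```

```text
ee [444.  163.8  84.2] y-axis deg -45.2 shift mm [  27.9 -155.7    0. ] q6 1.12
```

Emit:
{"method": "jog_arm", "body": {
  "commands": [
    [-1,[0.03,-0.15,0],[0,0,0]],
    [-1,[0.05,-0.3,0],[0,0,0]],
    [-1,[0.06,-0.35,0],[0,0,0]],
    [-1,[0.06,-0.35,0],[0,0,0]],
    [-1,[0.05,-0.25,0],[0,0,0]],
    [-1,[0.03,-0.15,0],[0,0,0]],
    [-1,[0,0,0.2],[0,0,0]],
    [-1,[0,0,0.2],[0,0,0]],
    [-1,[0,0,0],[0,0,0]],
    [-1,[0,0,0],[0,0,0]]
  ]
}}

```text
t: 27.4
ee_pos: [354.3, 293.1, 44.3]
orientation: [2.903, 1.201, -0.002]
ft_force: [-0.1, 0.9, -4.0]
width: 33.7
grasp_force: 30.0
```

```bash
python3 go.py 354 294
```

```text
ee [354.3 293.1  44.3] y-axis deg -45.1 shift mm [ 0.4 -0.8 -0. ] q6 1.45
```

Contact is expected at TCP z of about 15.4.

Emit:
{"method": "jog_arm", "body": {
  "commands": [
    [-1,[0,-0.008,0.1],[0,0,0]],
    [-1,[0,0,0.1],[0,0,0]],
    [-1,[0,0,0.05],[0,0,0]],
    [-1,[0,0,0.02],[0,0,0]],
    [-1,[0,0,0],[0,0,0]],
    [-1,[0,0,0],[0,0,0]]
  ]
}}

```text
t: 28.0
ee_pos: [354.1, 294.0, 17.4]
orientation: [-2.902, -1.203, -0.0]
ft_force: [0.1, 0.0, -5.6]
width: 33.6
grasp_force: 30.0
```

Emit:
{"method": "jog_arm", "body": {
  "commands": [
    [-1,[0,0,0.01],[0,0,0]],
    [-1,[0,0,0.01],[0,0,0]],
    [-1,[0,0,0],[0,0,0]],
    [-1,[0,0,0],[0,0,0]]
  ]
}}

```text
t: 28.4
ee_pos: [354.0, 293.9, 15.4]
orientation: [-2.902, -1.203, -0.0]
ft_force: [-0.0, 0.1, -5.6]
width: 34.2
grasp_force: 30.0
```

Still carrying the weight's full load, so I go 1 mm lower.

Emit:
{"method": "jog_arm", "body": {
  "commands": [
    [-1,[0,0,0.01],[0,0,0]],
    [-1,[0,0,0],[0,0,0]],
    [-1,[0,0,0],[0,0,0]]
  ]
}}

```text
t: 28.7
ee_pos: [354.0, 294.0, 15.3]
orientation: [-2.902, -1.203, -0.001]
ft_force: [-2.6, -1.7, 10.9]
width: 33.9
grasp_force: 30.0
```

Contact at the expected height, so I release and lift away, then turn aside.

Emit:
{"method": "jog_arm", "body": {
  "commands": [
    [1,[0,0,0],[0,0,0]],
    [1,[0,0,0],[0,0,0]],
    [1,[0,0,0],[0,0,0]],
    [1,[0,0,0],[0,0,0]],
    [1,[0,0,0],[0,0,0]],
    [1,[0,0,-0.1],[0,0,0]],
    [1,[0,0,-0.3],[0,0,0]],
    [1,[0,0,-0.4],[0,0,0]],
    [1,[0,0,-0.4],[0,0,0]],
    [1,[0,0,-0.3],[0,0,0]]
  ]
}}

```text
t: 29.7
ee_pos: [354.3, 294.2, 167.3]
orientation: [-2.902, -1.203, -0.003]
ft_force: [0.0, 0.1, 0.2]
width: 87.9
grasp_force: 0.0
```

Emit:
{"method": "jog_arm", "body": {
  "commands": [
    [1,[-0.3,0.3,0],[0,0,0]],
    [1,[-0.3,0.3,0],[0,0,0]],
    [1,[-0.3,0.3,0],[0,0,0]],
    [1,[-0.3,0.3,0],[0,0,0]],
    [1,[-0.3,0.3,0],[0,0,0]],
    [1,[0,0,0],[0,0,0]],
    [1,[0,0,0],[0,0,0]]
  ]
}}

```text
t: 30.4
ee_pos: [354.3, 81.1, 164.9]
orientation: [2.904, 1.198, 0.001]
ft_force: [0.2, 1.5, 0.6]
width: 87.9
grasp_force: 0.0
```

Run:
```python
from workcell import get_obs,get_image
from h import *
print(get_obs()["ee_pos"])
for n,c in (("top",[("blue",(514,421,64)),("red",(515,-418,52)),("tape",(647,-18,33)),("weight",(354,294,38)),("cup",(627,-234,69)),("eraser",(360,-299,15))]),("side",[("blue",(514,421,64)),("red",(515,-418,52)),("tape",(647,-18,33)),("weight",(354,294,38)),("cup",(627,-234,69))])):
    d=get_image(n); P=cloud(d); cv2.imwrite(f"pics/{n}2.png",d["image"])
    for k,X in c:
        px=project(d,X)[0]; q=ring(P,px,22,X[2]-8,X[2]+15)
        if len(q)<5: print(n,k,px.round(),len(q)); continue
        r=cv2.minAreaRect(q[:,:2].astype(np.float32)); print(n,k,px.round(),np.round(r[0],1),np.round(r[1]),round(r[2],1),"z",np.median(q[:,2]).round(1))
```

```text
[354.25228159  81.08003175 164.93163539]
top blue [122. 208.] [514.  418.6] [49. 48.] 11.8 z 65.4
top red [438. 212.] [ 514.4 -415.1] [35. 31.] 3.0 z 52.1
top tape [289. 162.] [646.5 -17.6] [60. 56.] 0.8 z 33.9
top weight [169. 270.] [354.3 293.8] [76. 34.] 46.0 z 39.2
top cup [371. 168.] [ 626.2 -233.1] [68. 68.] 60.3 z 69.7
top eraser [392. 270.] [ 353.3 -305.6] [93. 82.] 47.4 z 14.2
side blue [213. 131.] 0
side red [378. 342.] [ 515.3 -416.7] [31. 31.] 36.4 z 51.2
side tape [322. 203.] [648.3 -20.6] [59. 58.] 57.9 z 32.5
side weight [174. 169.] [356.  293.6] [79. 36.] 47.8 z 38.1
side cup [369. 247.] [ 627.8 -235.7] [71. 72.] 1.1 z 67.6
```

View pics/top2.png

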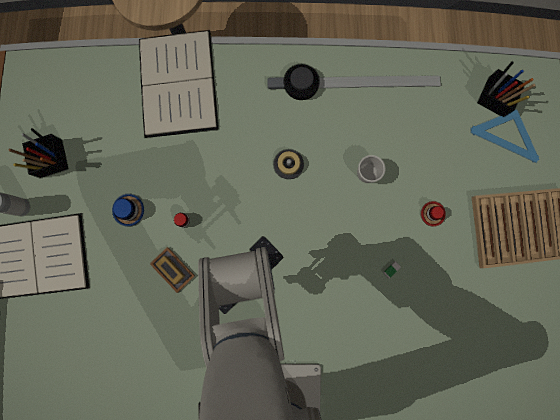

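View pics/side2.png

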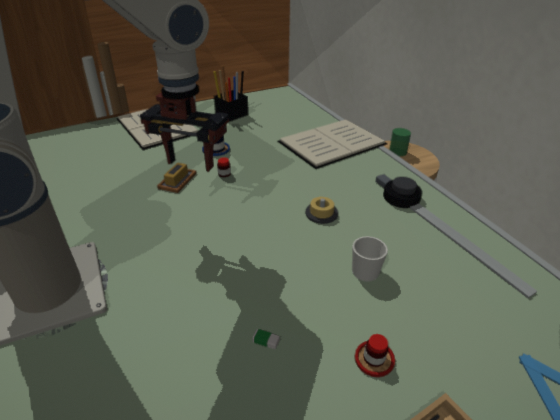

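The pictures show all four things seated:
- Blue jar at top (125,208).
- Red jar at top (435,212).
- Tape over its post at (289,162).
- Weight in its tray at (172,270).

The cup (371,168) and eraser (392,269) are unmoved. Positions and heights match to a few millimetres, and the arm touches nothing.

```bash
python3 -c "
from workcell import close_job
print(close_job())"
```

```text
the job is handed in; nothing more can be done
None
```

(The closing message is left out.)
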